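Pull the filter plate from the bench dust box and hold it up for inspection

TASK

Lift the hinged flap of the plywood dust box by its bar until it stands open a little past upright, and leave it open. Then draw the pleated filter plate (the one with the pull tab) straight up out of the box and finish holding it in the gripper, still and upright, over the middle of the square planed board with about 10 cm of air between its lower edge and the board. Do not put it down or let go; leave the perforated screen in its slot, and do not disturb the board or the other things on the bench.

Things in the scene. Friction and masses are not known exactly. Their poses are not given: they have to be found in the camera images.
- dust_box: fixed plywood box, 130 (x) x 156 (y) x 115 mm high, walls 8 mm, inner floor at 10 mm; origin: centre of its underside. Louvred front faces its -x; the flap on top is hinged along its back (+x). A 40 mm round hose port sticks out 28 mm from its +y side. Inside, slots at y = +35 and -35 mm (end channels up to z = 55 mm): one holds the filter plate, the other the screen, either way round
- flap (a joint): angle of the flap, rad: 0 closed (it may start slightly ajar), 1.57 upright, stop at 1.95. The flap is wood, 129 x 156 x 8 mm; its hinge is stiff (friction 0.22 N m), so it stays at any angle where it is left; about 2 N at the bar moves it
- flap_bar (a point): middle of the flap's pull bar: round steel, 10 mm dia., 60 mm free length along the box's y, in the flap's plane, 42 mm ahead of its front edge (33 mm clear gap behind it: open the jaws to only about 30 mm to go round it from above). 119 mm above the bench when closed; swings on a 172 mm radius about the hinge and turns in a light grip
- flap_hinge (a point): middle of the flap's hinge line, which runs along the box's y axis, at the box's (+65, 0, 119) mm
- filter_tab (a point): centre of the filter plate's pull tab: 30 mm along the plate, 14 mm thick, 20 mm high, flush with the plate's faces, in the middle of its top edge; z up, y across the thickness. In its slot 100 mm above the bench, top 5 mm below the box's rim; 28 mm free to the side wall, 56 mm to the screen, so enter with the jaws about 40 mm open
- filter_center (a point): centre of the filter plate, 50 mm straight below the tab's centre: aluminium frame with pleated paper, 90 mm (its x) x 14 mm (y) x 80 mm high without the tab, 0.12 kg. Stands upright in its slot, x along the box's x, 1.5 mm loose; leaves the slot when raised 45 mm, its lower edge passes the rim when raised 105 mm
- screen_center (a point): centre of the perforated steel screen, 90 x 14 x 65 mm high, no tab, standing in the other slot; stays there (centre 42 mm above the bench)
- board: square planed wooden board, 202 x 200 x 26 mm, lying loose and flat on the bench. Origin: centre of its underside
- glue_bottle: glue bottle, 38 x 56 x 163 mm high, bystander, origin under its centre
- wax_tin: round tin, 69 mm dia., 59 mm high, bystander, origin under its centre
- sanding_block: cork sanding block, 60 x 97 x 26 mm, bystander, origin under its centre
- file_tool: flat file with black handle, 22 x 250 x 20 mm, bystander lying between box and board, origin under its centre
- block_plane: small wooden plane, 52 x 150 x 80 mm, bystander, origin under its centre
- stick_end: short stick of wood, 22 x 110 x 20 mm, bystander, origin under its centre

How it is judged:
By the outcome, as a careful person would: the job done as asked, in the order asked, and still so for the second after the job is handed in, while the arm keeps its last pose, push and grip.
It also fails if it takes over 54 s, if anything falls off the work surface, if the arm or the gripper's body presses on something with over 40 N, if the wrist force passes 120 N, or if a joint passes its speed limit or range.

ROBOT

A 7-joint arm with a two-finger parallel gripper is mounted at the origin on the work surface; the furniture and walls round the work are solid. World frame = base frame: x ahead of the robot, y to its left, z up, the work surface at z = 0. Lengths are in m, angles in rad, forces in N, time in s.
With the tool pointing down it reaches from about 0.425 to 1.025 m from the base axis. Payload 3.6 kg.
Tool frame: the origin (TCP) lies midway between the tips of the shut fingers; the grasp point (between the pads) lies 19 mm behind it; z points along the fingers, y is the line along which they close (so a half turn about z gives the same grasp; the last joint's range is limited). The gripper opens to 85 mm and grips with 20 to 120 N. Pads are 22 mm wide; open, the fingers measure 114 mm over their backs; the gripper's body (76 mm by 85 mm) begins 54 mm behind the grasp point. The pads swing forward as they close: fully open they stand 13 mm farther back than shut.
Start: joints at [-1.389, 0.591, 0.048, 1.609, -0.033, 0.943, -0.034], TCP at [0.197, 0.698, 0.231] pointing down, gripper open.
Joint ranges: [-2.69, 2.69], [-0.47, 2.24], [-1.27, 1.36], [0.19, 2.51], [-1.53, 4.68], [0.08, 2.07], [-3.09, 3.09]. Speed limits (rad/s): [2.57, 2.57, 3.14, 3.14, 3.14, 3.14, 3.14].

INTERFACE

Orientations are given as a unit quaternion [x, y, z, w].
In Python, from bench import robot, vision, outline_of, pinpoint gives the robot as it stands.
- The arm moves only by the tool carry_out, never from a script. Its argument "steps" is a list of rows, each an object with "grip": the closure, from -1 (fully open) to 1 (shut); "linear": the shift along the tool's x, y, z in m, a list of three; "twist": the turn, a rotation vector about the tool's x, y, z in rad, a list of three. A call has 1 to 8 rows; each row shifts and turns the commanded pose from where the row before left it, along the tool's axes as they then stand; what a row does not reach is not made up. A row lasts 1/8 s, in which the tool goes at most 62.5 mm and 10.7 degrees, less where a joint would pass 70% of its speed; a pose out of reach is approached as far as the arm can. A call with a gripper value outside its range is refused whole. The fingers move at their own pace and stop on an object; "squeeze" is the grip in N (left out, the last holds). Time passes only in rows, so rows that do not move let the fingers close. It gives the time, the measured TCP pose, the force, the opening and the grip force at its end, in the units of the state.
- robot.state(): the state, without advancing time (a new reading comes with each control period).
- vision.read_camera(name): name is "side" or "top"; returns (picture, depth): 400x640x3 uint8, blue, green, red; 400x640 float32, m along the optical axis (not along the pixel's ray), 0 where there is no reading.
- vision.get_calibration(name): a dict with "fov_y" (degrees; the focal length in pixels is half the picture's height over the tangent of half this angle, whatever the lens; pixels are square), "cx", "cy" (the principal point, pixels), "k1" (the pictures are not rectified: a ray, as slopes to the right and down, at radius r is drawn at 1 + k1 r^2 times it, then the intrinsics apply), "eye" and "attitude" of the camera in the world. Camera axes: x right, y down, z forward; pixel columns grow to the right and rows downward; lengths in m; the calibration is good to about 2 mm. A picture is of the moment at which its call begins. get_calibration takes no time and is no camera call.
- robot.job_done(): hands the job in; it is judged then, once.
Trained networks look in the newest picture that a camera, given by its name, has taken for a name from the list of things; names that differ only in an ending like _2 or _b are one class to them, and where a whole thing is asked for, a point or a joint stands for the part that bears it (a point fixed in the world has none). Each returns a list of dicts, best first, with "score" (0 to 1); they miss things now and then, are a little off and sometimes report something else, mostly with a low value. They report only what shows in the picture. A call takes as long as a camera call.
- outline_of(camera, query): "pixels" (400x640 bool, what is visible of it).
- pinpoint(camera, query): "centre" ([x, y, z] in m, in world coordinates, good to about 4 mm: a listed point, or the origin of a listed thing).
The state is a dict: "t": time; "qpos": joint angles; "joint_velocities": joint speeds; "joint_torque": joint torques, N m; "tcp_pos": TCP position; "tool_rot": TCP orientation; "force": force on the tool from outside, world axes, zero at the start; "torque": the same for the moment, N m; "gripper_width": finger opening in m; "gripper_force": force on a finger pad.
Only numpy, scipy, OpenCV 4.12 (cv2) and the standard library are available. Lean on these libraries where they do the work, as an engineer would, in place of code of your own. Each camera call takes 0.05 s, during which the arm holds its last target. There are 200 camera calls.

## Working session

There is one attempt and no reset: what is moved stays moved. The work goes in short steps, Python scripts to look and compute and a tool call to move; the robot and the scene stay as the last step left them, time stands still between calls to the robot, and variables do not carry over. Pictures are saved under pics/ and viewed, at most 10 in all, crops included, and the job is handed in when it is done.

Besides the shell and the picture viewer there is one more tool, called after "Call:" by a JSON object that holds its "op" and its "data". carry_out: Moves the arm, as the interface text tells. Its arguments: {"type":"object","properties":{"steps":{"type":"array"},"squeeze":{"type":"number"}},"required":["steps"]}

```bash
mkdir -p pics; cat > h.py <<'E'
import numpy as np, cv2
from bench import robot, vision, outline_of, pinpoint
from scipy.spatial.transform import Rotation as R
def look(cam,fn):
    p,d=vision.read_camera(cam); cv2.imwrite('pics/'+fn,p); return p,d
def cloud(cam,d):
    """world point for each pixel (400x640x3), nan without depth"""
    c=vision.get_calibration(cam); f=200/np.tan(np.radians(c['fov_y'])/2)
    u,v=np.meshgrid(np.arange(640),np.arange(400))
    K=np.array([[f,0,c['cx']],[0,f,c['cy']],[0,0,1.]])
    s=cv2.undistortPoints(np.stack([u,v],-1).reshape(-1,1,2).astype(np.float64),K,np.array([c['k1'],0,0,0,0.])).reshape(400,640,2)
    P=np.dstack([s,np.ones((400,640))])*d[...,None]
    A=np.array(c['attitude'],float); A=R.from_quat(A).as_matrix() if A.size==4 else A
    W=P@A.T+np.array(c['eye']); W[d<=0]=np.nan; return W
E
python3 - <<'E'
from h import *
print(vision.get_calibration('side'),vision.get_calibration('top'))
ims=[]
for cam in('side','top'):
    p,d=look(cam,cam+'0.png'); W=cloud(cam,d); np.save(cam+'0.npy',W)
    for q in['dust_box','flap_bar','flap_hinge','filter_tab','filter_center','screen_center','board','glue_bottle','wax_tin','sanding_block','file_tool','block_plane','stick_end']:
        r=pinpoint(cam,q); print(cam,q,[(np.round(x['centre'],3).tolist(),round(x['score'],2)) for x in r[:2]])
s=robot.state(); print(s['tcp_pos'],s['tool_rot'],s['gripper_width'],s['t'])
E
```

```text
{'fov_y': 46.61506760906712, 'cx': 322.88913837918125, 'cy': 200.18337906291896, 'k1': -0.13144246317509214, 'eye': array([ 0.40230446, -0.89305325,  1.42972821]), 'attitude': array([ 0.9526585 , -0.06005287,  0.02141336, -0.29728254])} {'fov_y': 50.86481993999963, 'cx': 317.02805838303243, 'cy': 202.32675699886283, 'k1': -0.04551689280132835, 'eye': array([0.26507628, 0.02596685, 1.39243508]), 'attitude': array([-0.66819824,  0.73693194, -0.07631001,  0.06796482])}
side dust_box [([0.583, 0.167, -0.002], 0.72)]
side flap_bar [([0.475, 0.181, 0.142], 0.93)]
side flap_hinge [([0.645, 0.164, 0.125], 0.7)]
side filter_tab []
side filter_center []
side screen_center []
side board [([0.544, -0.182, -0.002], 0.68)]
side glue_bottle [([0.705, 0.018, 0.001], 0.87)]
side wax_tin [([0.352, -0.414, 0.003], 0.69)]
side sanding_block [([0.412, 0.467, 0.004], 0.88), ([0.647, 0.163, 0.123], 0.5)]
side file_tool [([0.483, 0.001, -0.003], 0.88)]
side block_plane [([0.655, -0.422, 0.002], 0.89)]
side stick_end [([0.482, 0.002, -0.002], 0.72), ([0.602, 0.445, 0.001], 0.44)]
top dust_box [([0.581, 0.168, -0.004], 0.82)]
top flap_bar [([0.469, 0.182, 0.142], 0.9)]
top flap_hinge [([0.646, 0.162, 0.12], 0.78)]
top filter_tab []
top filter_center []
top screen_center [([0.409, 0.468, -0.0], 0.32)]
top board [([0.548, -0.177, 0.0], 0.72), ([0.471, 0.182, 0.139], 0.45)]
top glue_bottle [([0.704, 0.011, 0.005], 0.66)]
top wax_tin [([0.353, -0.415, -0.003], 0.7)]
top sanding_block [([0.407, 0.47, 0.0], 0.58)]
top file_tool [([0.485, -0.004, 0.002], 0.55)]
top block_plane [([0.655, -0.424, -0.0], 0.74)]
top stick_end []
[0.19673589 0.69781203 0.23132525] [1.36946126e-01 9.90578497e-01 1.14794945e-05 1.59113119e-05] 0.08553851854748266 1.4
```

View pics/side0.png

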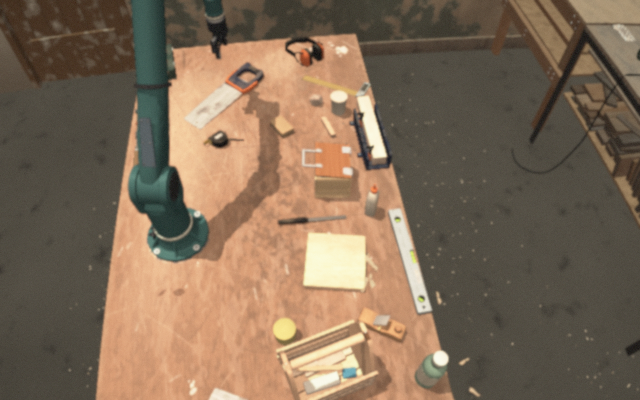

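View pics/top0.png

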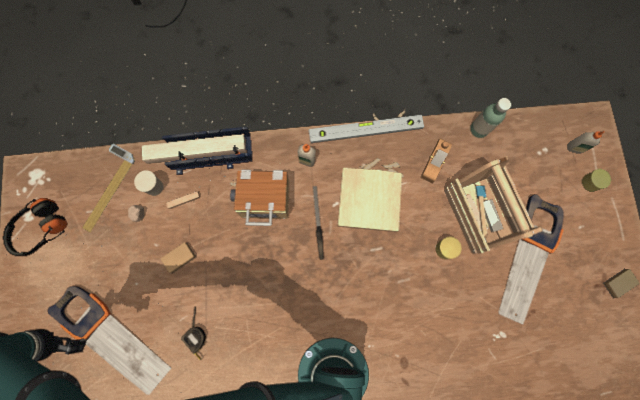

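Both views show the box with its flap slightly ajar, with the bar at side (308,157) and top (259,222). The board is at side (335,262) and top (370,198). The file lies between box and board, the bottle is at top (306,153), and a black rail is behind the box at top (200,148). Next I'll refine the yaw and bar position from depth.

```bash
python3 - <<'E'
from h import *
for cam in('side','top'):
    W=np.load(cam+'0.npy')
    for q in('board','flap','flap_bar'):
        r=outline_of(cam,q)
        if not r: print(cam,q,'none'); continue
        m=r[0]['pixels']; P=W[m]; P=P[np.isfinite(P[:,0])]
        z=np.median(P[:,2])
        if q=='board': P=P[abs(P[:,2]-.026)<.008]
        else: P=P[P[:,2]>.105]
        rc=cv2.minAreaRect((P[:,:2]*1000).astype(np.float32))
        print(cam,q,r[0]['score'],m.sum(),'medz',round(z,3),'rect',np.round(rc[0],0),np.round(rc[1],0),round(rc[2],1))
        if q!='board':
            Q=P[P[:,0]<.485]; print('  front strip',len(Q),np.round(np.median(Q,0),3),np.round(np.percentile(Q,[3,97],axis=0),3).tolist() if len(Q) else '')
W=np.load('top0.npy'); m=(W[...,0]>.66)&(W[...,1]>.05)&(W[...,1]<.3)&(W[...,2]>.03)
print('behind box',np.round(np.percentile(W[m],[1,50,99],axis=0),3).tolist(), m.sum())
E
```

```text
side board 0.71 3185 medz 0.029 rect [ 541. -181.] [203. 199.] 79.1
side flap 0.68 1305 medz 0.135 rect [558. 171.] [163. 176.] 82.6
  front strip 50 [0.474 0.179 0.147] [[0.468, 0.141, 0.139], [0.483, 0.216, 0.154]]
side flap_bar 0.86 1307 medz 0.134 rect [558. 172.] [167. 176.] 82.9
  front strip 46 [0.474 0.176 0.147] [[0.468, 0.141, 0.138], [0.481, 0.212, 0.154]]
top board 0.58 3495 medz 0.026 rect [ 544. -181.] [197. 202.] 79.0
top flap 0.81 2121 medz 0.132 rect [559. 170.] [156. 180.] 83.9
  front strip 69 [0.476 0.192 0.144] [[0.47, 0.163, 0.138], [0.483, 0.217, 0.15]]
top flap_bar 0.72 2054 medz 0.132 rect [558. 169.] [157. 178.] 85.0
  front strip 79 [0.476 0.178 0.145] [[0.468, 0.143, 0.14], [0.483, 0.214, 0.149]]
behind box [[0.717, 0.203, 0.031], [0.773, 0.253, 0.054], [0.815, 0.299, 0.094]] 824
```

```bash
cat >> h.py <<'E'
def plan(pts,n):
    """rows to pass from the present pose through pts [(x,y,z,yaw of tool y)] (tool down), n rows per leg; yaw turns first linear"""
    s=robot.state(); p=np.array(s['tcp_pos']); Rm=R.from_quat(s['tool_rot'])
    for (x,y,z,yw),k in zip(pts,n):
        c,si=np.cos(yw),np.sin(yw)
        G=R.from_matrix(np.array([[-si,c,0],[c,si,0],[0,0,-1]]).T.T) if 0 else R.from_matrix(np.column_stack([[-si,c,0],[c,si,0],[0,0,-1]]))
        rv=(Rm.inv()*G).as_rotvec()/k; d=(np.array([x,y,z])-p)/k
        for i in range(k):
            print(np.round(Rm.inv().apply(d),4).tolist(),np.round(rv,4).tolist()); Rm=Rm*R.from_rotvec(rv)
        p=np.array([x,y,z]); print('--')
E
python3 - <<'E'
from h import *
plan([(.473,.180,.235,-.11)],[14])
E
```

```text
[-0.029, -0.0302, -0.0003] [-0.0, 0.0, 0.1004]
[-0.0319, -0.0272, -0.0003] [-0.0, 0.0, 0.1004]
[-0.0345, -0.0238, -0.0003] [-0.0, 0.0, 0.1004]
[-0.0367, -0.0203, -0.0003] [-0.0, 0.0, 0.1004]
[-0.0385, -0.0165, -0.0003] [-0.0, 0.0, 0.1004]
[-0.04, -0.0125, -0.0003] [-0.0, 0.0, 0.1004]
[-0.0411, -0.0085, -0.0003] [-0.0, 0.0, 0.1004]
[-0.0417, -0.0043, -0.0003] [-0.0, 0.0, 0.1004]
[-0.0419, -0.0001, -0.0003] [-0.0, 0.0, 0.1004]
[-0.0417, 0.0041, -0.0003] [-0.0, 0.0, 0.1004]
[-0.0411, 0.0083, -0.0003] [-0.0, 0.0, 0.1004]
[-0.0401, 0.0123, -0.0003] [-0.0, 0.0, 0.1004]
[-0.0386, 0.0163, -0.0003] [-0.0, 0.0, 0.1004]
[-0.0368, 0.0201, -0.0003] [-0.0, 0.0, 0.1004]
--
```

Call:
{"op": "carry_out", "data": {"steps": [{"grip":0.2,"linear":[-0.029,-0.03,0],"twist":[0,0,0.1]},{"grip":0.2,"linear":[-0.032,-0.027,0],"twist":[0,0,0.1]},{"grip":0.2,"linear":[-0.0345,-0.024,0],"twist":[0,0,0.1]},{"grip":0.2,"linear":[-0.037,-0.02,0],"twist":[0,0,0.1]},{"grip":0.2,"linear":[-0.0385,-0.0165,0],"twist":[0,0,0.1]},{"grip":0.2,"linear":[-0.04,-0.0125,0],"twist":[0,0,0.1]},{"grip":0.2,"linear":[-0.041,-0.0085,0],"twist":[0,0,0.1]},{"grip":0.2,"linear":[-0.042,-0.004,0],"twist":[0,0,0.1]}], "squeeze": 20}}

```text
t: 2.7
tcp_pos: [0.3566, 0.4014, 0.2316]
tool_rot: [0.513, 0.858, 0.0, 0.0]
force: [-0.1, 0.2, -0.3]
gripper_width: 0.0338
gripper_force: 0.0
```

Call:
{"op": "carry_out", "data": {"steps": [{"grip":0.2,"linear":[-0.042,0,0],"twist":[0,0,0.1]},{"grip":0.2,"linear":[-0.042,0.004,0],"twist":[0,0,0.1]},{"grip":0.2,"linear":[-0.041,0.008,0],"twist":[0,0,0.1]},{"grip":0.2,"linear":[-0.04,0.012,0],"twist":[0,0,0.1]},{"grip":0.2,"linear":[-0.0385,0.016,0],"twist":[0,0,0.1]},{"grip":0.2,"linear":[-0.037,0.02,0],"twist":[0,0,0.1]},{"grip":0.2,"linear":[0,0,0],"twist":[0,0,0]}]}}

```text
t: 3.58
tcp_pos: [0.4762, 0.1771, 0.2319]
tool_rot: [0.745, 0.667, 0.0, 0.001]
force: [0.2, 0.8, -0.1]
gripper_width: 0.034
gripper_force: 0.0
```

```bash
python3 - <<'E'
from h import *
s=robot.state(); print(s['t'],s['tcp_pos'],s['gripper_width'],s['force'])
ims=[]
for cam in('side','top'):
    p,d=look(cam,cam+'1.png')
    r=pinpoint(cam,'flap_bar'); print([(np.round(x['centre'],3).tolist(),round(x['score'],2)) for x in r[:2]])
    ims.append(cv2.resize(p[90:240,250:400] if cam=='side' else p[130:280,190:340],(400,400),interpolation=cv2.INTER_CUBIC))
cv2.imwrite('pics/c1.png',np.hstack(ims))
plan([(.473,.180,.150,-.11),(.473,.180,.125,-.11)],[2,1])
E
```

```text
3.575 [0.4762321  0.17705755 0.23189462] 0.033959683977364714 [ 0.17164012  0.80113055 -0.14433354]
[([0.476, 0.181, 0.14], 0.59)]
[([0.468, 0.185, 0.142], 0.8)]
[-0.0011, -0.0003, 0.0406] [-0.0003, -0.0003, 0.0043]
[-0.001, -0.0003, 0.0406] [-0.0003, -0.0003, 0.0043]
--
[-0.0, -0.0, 0.025] [0.0, -0.0, 0.0]
--
```

View pics/c1.png

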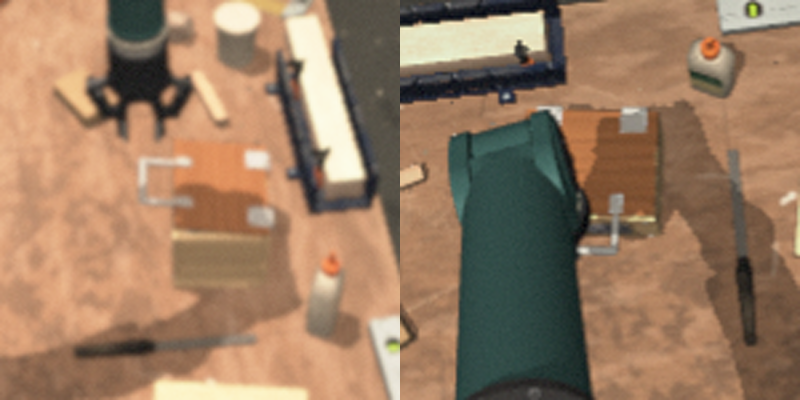

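The fingers are over the bar at side crop (145,120), straddling it fore and aft. The commanded point agrees with both views, so I'll go down and close on it.

Call:
{"op": "carry_out", "data": {"steps": [{"grip":0.27,"linear":[0.002,-0.003,0.02],"twist":[0,0,0.008]},{"grip":0.27,"linear":[0,0,0.03],"twist":[0,0,0]},{"grip":0.27,"linear":[0,0,0.03],"twist":[0,0,0]},{"grip":0.27,"linear":[0,0,0.03],"twist":[0,0,0]},{"grip":1,"linear":[0,0,0],"twist":[0,0,0]},{"grip":1,"linear":[0,0,0],"twist":[0,0,0]},{"grip":1,"linear":[0,0,0],"twist":[0,0,0]}], "squeeze": 20}}

```text
t: 4.65
tcp_pos: [0.4766, 0.1833, 0.123]
tool_rot: [0.746, 0.666, 0.004, 0.003]
force: [6.5, -3.4, -3.9]
gripper_width: 0.0092
gripper_force: 19.5
```

```bash
python3 - <<'E'
from h import *
s=robot.state(); p=np.array(s['tcp_pos']); print(p,s['gripper_width'])
u=np.array([np.cos(-.11),np.sin(-.11)])
# bar at TCP z+.019; flap angle from bar height
a0=np.arcsin((p[2]+.019-.119)/.172); print('a0',a0)
hinge=p[:2]+u*.172*np.cos(a0); print('hinge',hinge)
pts=[]
for a in np.linspace(a0,1.74,19)[1:]:
    q=hinge-u*.172*np.cos(a); pts.append((*q,p[2]+.172*(np.sin(a)-np.sin(a0)),-.11))
plan(pts,[1]*18)
E
```

```text
[0.47655851 0.18328166 0.12296025] 0.009151607659468859
a0 0.1338894798454149
hinge [0.64598889 0.16456878]
[0.0, 0.0029, -0.0151] [0.01, -0.0018, -0.002]
--
[0.0, 0.0041, -0.0148] [0.0, -0.0, -0.0]
--
[0.0, 0.0054, -0.0144] [0.0, 0.0, -0.0]
--
[-0.0, 0.0066, -0.0138] [0.0, 0.0, -0.0]
--
[-0.0, 0.0078, -0.0132] [0.0, 0.0, -0.0]
--
[0.0, 0.009, -0.0124] [0.0, 0.0, -0.0]
--
[0.0, 0.01, -0.0116] [0.0, 0.0, -0.0]
--
[-0.0, 0.011, -0.0107] [0.0, 0.0, -0.0]
--
[0.0, 0.0119, -0.0096] [0.0, 0.0, -0.0]
--
[0.0, 0.0128, -0.0085] [0.0, 0.0, -0.0]
--
[0.0, 0.0135, -0.0074] [0.0, 0.0, -0.0]
--
[-0.0, 0.0141, -0.0061] [0.0, 0.0, -0.0]
--
[0.0, 0.0146, -0.0048] [0.0, 0.0, -0.0]
--
[0.0, 0.0149, -0.0035] [0.0, 0.0, -0.0]
--
[-0.0, 0.0152, -0.0022] [0.0, 0.0, -0.0]
--
[-0.0, 0.0153, -0.0008] [0.0, 0.0, -0.0]
--
[0.0, 0.0153, 0.0005] [0.0, 0.0, -0.0]
--
[-0.0, 0.0152, 0.0019] [0.0, 0.0, -0.0]
--
```

The bar is gripped, and the hinge worked out from this pose matches the images. Now I'll swing the flap open.

Call:
{"op": "carry_out", "data": {"steps": [{"grip":1,"linear":[0,0.005,-0.015],"twist":[0,0,0]},{"grip":1,"linear":[0,0.004,-0.015],"twist":[0,0,0]},{"grip":1,"linear":[0,0.0055,-0.0145],"twist":[0,0,0]},{"grip":1,"linear":[0,0.0065,-0.014],"twist":[0,0,0]},{"grip":1,"linear":[0,0.008,-0.013],"twist":[0,0,0]},{"grip":1,"linear":[0,0.009,-0.0125],"twist":[0,0,0]}]}}

```text
t: 5.4
tcp_pos: [0.5128, 0.179, 0.207]
tool_rot: [0.745, 0.667, 0.003, 0.003]
force: [9.5, -1.1, -11.5]
gripper_width: 0.0091
gripper_force: 19.3
```

Call:
{"op": "carry_out", "data": {"steps": [{"grip":1,"linear":[0,0.012,-0.01],"twist":[0,0,0]},{"grip":1,"linear":[0,0.0115,-0.01],"twist":[0,0,0]},{"grip":1,"linear":[0,0.012,-0.0095],"twist":[0,0,0]},{"grip":1,"linear":[0,0.013,-0.0085],"twist":[0,0,0]},{"grip":1,"linear":[0,0.0135,-0.0075],"twist":[0,0,0]},{"grip":1,"linear":[0,0.014,-0.006],"twist":[0,0,0]}]}}

```text
t: 6.15
tcp_pos: [0.5834, 0.1708, 0.2581]
tool_rot: [0.745, 0.667, -0.001, -0.002]
force: [-3.7, 0.7, 3.8]
gripper_width: 0.0089
gripper_force: 20.7
```

Call:
{"op": "carry_out", "data": {"steps": [{"grip":1,"linear":[0,0.0145,-0.005],"twist":[0,0,0]},{"grip":1,"linear":[0,0.015,-0.004],"twist":[0,0,0]},{"grip":1,"linear":[0,0.015,-0.0025],"twist":[0,0,0]},{"grip":1,"linear":[0,0.0155,-0.001],"twist":[0,0,0]},{"grip":1,"linear":[0,0.0155,0.0005],"twist":[0,0,0]},{"grip":1,"linear":[0,0.0155,0.002],"twist":[0,0,0]},{"grip":1,"linear":[0,0,0],"twist":[0,0,0]}]}}

```text
t: 7.02
tcp_pos: [0.6776, 0.1598, 0.2664]
tool_rot: [0.746, 0.666, 0.001, 0.001]
force: [0.2, 1.7, 0.6]
gripper_width: 0.0092
gripper_force: 20.5
```

Call:
{"op": "carry_out", "data": {"steps": [{"grip":0.2,"linear":[0,0,0],"twist":[0,0,0]},{"grip":0.2,"linear":[0,0,0],"twist":[0,0,0]},{"grip":0.2,"linear":[0,0,-0.02],"twist":[0,0,0]},{"grip":0.2,"linear":[0,0,-0.03],"twist":[0,0,0]},{"grip":0.2,"linear":[0,0,-0.04],"twist":[0,0,0]},{"grip":0.2,"linear":[0.03,-0.03,0],"twist":[0,0,0]},{"grip":0.2,"linear":[0.045,-0.04,0],"twist":[0,0,0]},{"grip":0.2,"linear":[0.045,-0.04,0],"twist":[0,0,0]}]}}

```text
t: 8.02
tcp_pos: [0.579, 0.2925, 0.3589]
tool_rot: [0.746, 0.666, 0.001, 0.0]
force: [1.1, 1.0, 0.2]
gripper_width: 0.0343
gripper_force: 0.0
```

Call:
{"op": "carry_out", "data": {"steps": [{"grip":0.2,"linear":[0.045,-0.04,0],"twist":[0,0,0]},{"grip":0.2,"linear":[0.045,-0.04,0],"twist":[0,0,0]},{"grip":0.2,"linear":[0.045,-0.03,0],"twist":[0,0,0]},{"grip":0.2,"linear":[0,0,0],"twist":[0,0,0]}]}}

```text
t: 8.52
tcp_pos: [0.4809, 0.4448, 0.3578]
tool_rot: [0.742, 0.671, 0.001, -0.002]
force: [0.5, 0.2, -0.4]
gripper_width: 0.0345
gripper_force: 0.0
```

```bash
python3 - <<'E'
from h import *
s=robot.state(); print(s['t'],s['tcp_pos'],s['gripper_width'],np.round(s['qpos'],2))
ims=[]
for cam in('side','top'):
    p,d=look(cam,cam+'2.png'); np.save(cam+'2.npy',cloud(cam,d))
    for q in('dust_box','flap_bar','flap_hinge','filter_tab','filter_center','screen_center'):
        r=pinpoint(cam,q); print(cam,q,[(np.round(x['centre'],3).tolist(),round(x['score'],2)) for x in r[:2]])
    ims.append(cv2.resize(p[110:220,280:390] if cam=='side' else p[130:240,210:320],(400,400),interpolation=cv2.INTER_CUBIC))
cv2.imwrite('pics/c2.png',np.hstack(ims))
E
```

```text
8.525 [0.48092884 0.44480177 0.35782809] 0.034508734166769646 [-1.14  0.42  0.47  1.65 -0.21  1.12 -0.72]
side dust_box [([0.582, 0.168, -0.002], 0.78), ([0.655, -0.424, 0.004], 0.44)]
side flap_bar [([0.675, 0.159, 0.288], 0.82), ([0.354, -0.409, 0.002], 0.34)]
side flap_hinge [([0.646, 0.164, 0.124], 0.58)]
side filter_tab [([0.574, 0.137, 0.106], 0.63)]
side filter_center [([0.575, 0.133, 0.051], 0.54)]
side screen_center [([0.582, 0.205, 0.042], 0.61)]
top dust_box [([0.586, 0.166, -0.002], 0.93)]
top flap_bar [([0.671, 0.16, 0.289], 0.95)]
top flap_hinge [([0.646, 0.159, 0.12], 0.94), ([0.586, 0.163, -0.004], 0.48)]
top filter_tab []
top filter_center [([0.573, 0.138, 0.053], 0.52), ([0.705, 0.013, 0.002], 0.26)]
top screen_center [([0.584, 0.206, 0.044], 0.72)]
```

View pics/c2.png

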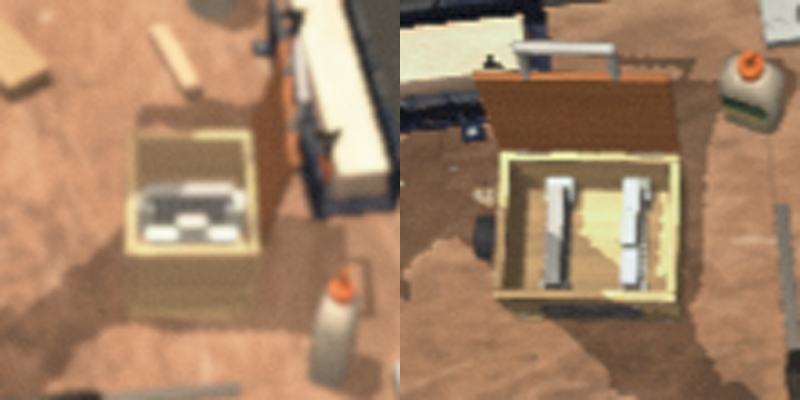

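The flap stands open past upright. The plate with the tab is in the -y slot (top crop (632,230), side crop (193,222)) and the screen is in the +y slot. Next I'll fit the tab from the depth cloud.

```bash
python3 - <<'E'
from h import *
for cam in('side','top'):
    W=np.load(cam+'2.npy').reshape(-1,3)
    c,s=np.cos(-.11),np.sin(-.11); o=np.array([.583,.168])
    L=(W[:,:2]-o)@np.array([[c,-s],[s,c]])
    for n,zl,zh in(('tab',.097,.117),('plate top',.08,.097)):
        m=(abs(L[:,0])<.05)&(L[:,1]<-.015)&(L[:,1]>-.06)&(W[:,2]>zl)&(W[:,2]<zh)
        print(cam,n,m.sum(),'local med',np.round(np.median(L[m],0),3),np.round(np.percentile(L[m],[5,95],axis=0),3).tolist() if m.sum() else '','world',np.round(np.median(W[m],0),3))
    for sgn in(-1,1):   # rim walls
        m=(abs(L[:,0])<.05)&(abs(L[:,1]-sgn*.074)<.012)&(abs(W[:,2]-.115)<.006); print('rim',sgn,m.sum(),np.round(np.median(L[m],0),3))
plan([(.577,.134,.30,1.46),(.577,.134,.17,1.46),(.577,.134,.088,1.46)],[12,3,5])
E
```

```text
side tab 49 local med [-0.005 -0.04 ] [[-0.02, -0.044], [0.009, -0.029]] world [0.574 0.129 0.108]
side plate top 89 local med [-0.005 -0.038] [[-0.047, -0.043], [0.036, -0.028]] world [0.574 0.131 0.091]
rim -1 81 [ 0.    -0.076]
rim 1 75 [0.005 0.073]
top tab 50 local med [-0.005 -0.037] [[-0.018, -0.043], [0.01, -0.03]] world [0.574 0.132 0.109]
top plate top 92 local med [-0.02  -0.036] [[-0.047, -0.043], [0.039, -0.03]] world [0.559 0.132 0.09 ]
rim -1 82 [-0.005 -0.075]
rim 1 84 [0.001 0.073]
[-0.0243, 0.0104, 0.0047] [-0.0, -0.0, -0.131]
[-0.0255, 0.0072, 0.0047] [-0.0, -0.0, -0.131]
[-0.0262, 0.0038, 0.0047] [-0.0, -0.0, -0.131]
[-0.0264, 0.0003, 0.0047] [-0.0, -0.0, -0.131]
[-0.0263, -0.0031, 0.0047] [-0.0, -0.0, -0.131]
[-0.0256, -0.0065, 0.0047] [-0.0, -0.0, -0.131]
[-0.0246, -0.0098, 0.0047] [-0.0, -0.0, -0.131]
[-0.0231, -0.013, 0.0047] [-0.0, -0.0, -0.131]
[-0.0212, -0.0159, 0.0047] [-0.0, -0.0, -0.131]
[-0.0189, -0.0185, 0.0047] [-0.0, -0.0, -0.131]
[-0.0163, -0.0208, 0.0047] [-0.0, -0.0, -0.131]
[-0.0135, -0.0228, 0.0047] [-0.0, -0.0, -0.131]
--
[0.0, 0.0, 0.0433] [-0.0, 0.0, -0.0]
[0.0, 0.0, 0.0433] [-0.0, 0.0, -0.0]
[0.0, 0.0, 0.0433] [-0.0, 0.0, -0.0]
--
[-0.0, -0.0, 0.0164] [0.0, -0.0, 0.0]
[-0.0, -0.0, 0.0164] [0.0, -0.0, 0.0]
[-0.0, -0.0, 0.0164] [0.0, -0.0, 0.0]
[-0.0, -0.0, 0.0164] [0.0, -0.0, 0.0]
[-0.0, -0.0, 0.0164] [0.0, -0.0, 0.0]
--
```

Call:
{"op": "carry_out", "data": {"steps": [{"grip":0.15,"linear":[-0.0245,0.0105,0.004],"twist":[0,0,-0.131]},{"grip":0.15,"linear":[-0.0255,0.007,0.004],"twist":[0,0,-0.131]},{"grip":0.15,"linear":[-0.026,0.004,0.004],"twist":[0,0,-0.131]},{"grip":0.15,"linear":[-0.0265,0,0.004],"twist":[0,0,-0.131]},{"grip":0.15,"linear":[-0.0265,-0.003,0.004],"twist":[0,0,-0.131]},{"grip":0.15,"linear":[-0.0255,-0.0065,0.004],"twist":[0,0,-0.131]},{"grip":0.15,"linear":[-0.0245,-0.01,0.004],"twist":[0,0,-0.131]},{"grip":0.15,"linear":[-0.023,-0.013,0.004],"twist":[0,0,-0.131]}]}}

```text
t: 10.22
tcp_pos: [0.5464, 0.2344, 0.3247]
tool_rot: [0.31, 0.951, 0.0, 0.0]
force: [0.1, 0.4, 0.8]
gripper_width: 0.0363
gripper_force: 0.0
```

Call:
{"op": "carry_out", "data": {"steps": [{"grip":0.15,"linear":[-0.021,-0.016,0.005],"twist":[0,0,-0.131]},{"grip":0.15,"linear":[-0.019,-0.0185,0.005],"twist":[0,0,-0.131]},{"grip":0.15,"linear":[-0.016,-0.021,0.005],"twist":[0,0,-0.131]},{"grip":0.15,"linear":[-0.0135,-0.023,0.005],"twist":[0,0,-0.131]},{"grip":0.15,"linear":[0,0,0.04],"twist":[0,0,0]},{"grip":0.15,"linear":[0,0,0.04],"twist":[0,0,0]},{"grip":0.15,"linear":[0,0,0.03],"twist":[0,0,0]},{"grip":0.15,"linear":[0,0,0],"twist":[0,0,0]}]}}

```text
t: 11.22
tcp_pos: [0.5744, 0.1331, 0.1927]
tool_rot: [0.055, 0.998, -0.001, -0.003]
force: [-0.8, -0.3, 0.1]
gripper_width: 0.0364
gripper_force: 0.0
```

```bash
python3 - <<'E'
from h import *
s=robot.state(); print(s['t'],s['tcp_pos'],s['gripper_width'],np.round(s['qpos'],2),s['force'])
ims=[]
for cam in('side','top'):
    p,d=look(cam,cam+'3.png')
    for q in('filter_tab',):
        r=pinpoint(cam,q); print(cam,q,[(np.round(x['centre'],3).tolist(),round(x['score'],2)) for x in r[:2]])
    ims.append(cv2.resize(p[80:220,260:400] if cam=='side' else p[110:250,190:330],(400,400),interpolation=cv2.INTER_CUBIC))
cv2.imwrite('pics/c3.png',np.hstack(ims))
plan([(.575,.1325,.17,1.46)],[1])
E
```

```text
11.225 [0.5743503  0.13309407 0.19265375] 0.036429382757363814 [-0.42  0.48  0.16  1.96 -0.11  0.72  1.27] [-0.77051516 -0.27898912  0.10109101]
side filter_tab [([0.576, 0.134, 0.049], 0.71), ([0.575, 0.135, 0.103], 0.6)]
top filter_tab []
[0.0024, -0.0016, 0.0265] [0.0012, 0.003, -0.0001]
--
```

View pics/c3.png

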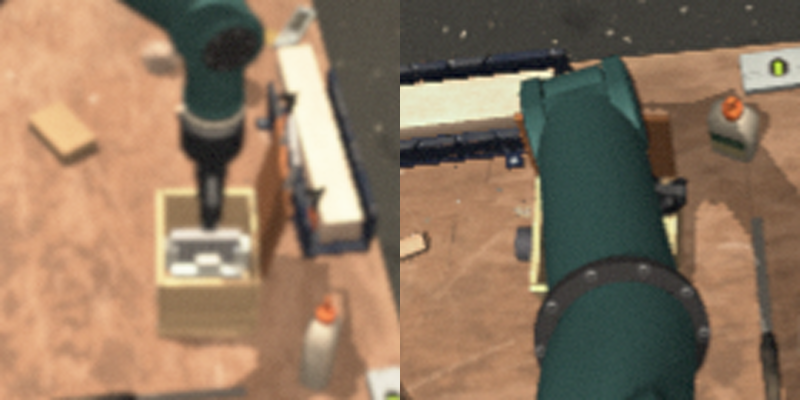

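The fingers are centred over the tab (side crop (208,262)), so I'll descend and grip.

Call:
{"op": "carry_out", "data": {"steps": [{"grip":0.2,"linear":[0,0,0.03],"twist":[0,0,0]},{"grip":0.2,"linear":[0,0,0.03],"twist":[0,0,0]},{"grip":0.2,"linear":[0,0,0.02],"twist":[0,0,0]},{"grip":0.2,"linear":[0,0,0.015],"twist":[0,0,0]},{"grip":0.2,"linear":[0,0,0.012],"twist":[0,0,0]},{"grip":0.2,"linear":[0,0,0],"twist":[0,0,0]}]}}

```text
t: 12.18
tcp_pos: [0.576, 0.1336, 0.0875]
tool_rot: [0.055, 0.998, -0.0, -0.0]
force: [-0.2, -1.2, 0.5]
gripper_width: 0.0337
gripper_force: 0.0
```

Call:
{"op": "carry_out", "data": {"steps": [{"grip":1,"linear":[0,0,0],"twist":[0,0,0]},{"grip":1,"linear":[0,0,0],"twist":[0,0,0]},{"grip":1,"linear":[0,0,0],"twist":[0,0,0]}], "squeeze": 50}}

```text
t: 12.55
tcp_pos: [0.5769, 0.1338, 0.0886]
tool_rot: [0.055, 0.998, 0.0, 0.001]
force: [0.7, 0.8, 3.1]
gripper_width: 0.0127
gripper_force: 50.1
```

Call:
{"op": "carry_out", "data": {"steps": [{"grip":1,"linear":[0,0,-0.01],"twist":[0,0,0]},{"grip":1,"linear":[0,0,-0.015],"twist":[0,0,0]},{"grip":1,"linear":[0,0,-0.015],"twist":[0,0,0]},{"grip":1,"linear":[0,0,-0.015],"twist":[0,0,0]}]}}

```text
t: 13.05
tcp_pos: [0.5762, 0.1335, 0.1442]
tool_rot: [0.055, 0.998, 0.0, 0.0]
force: [0.4, 0.8, -2.2]
gripper_width: 0.0129
gripper_force: 49.4
```

Call:
{"op": "carry_out", "data": {"steps": [{"grip":1,"linear":[0,0,-0.02],"twist":[0,0,0]},{"grip":1,"linear":[0,0,-0.02],"twist":[0,0,0]},{"grip":1,"linear":[0,0,-0.02],"twist":[0,0,0]},{"grip":1,"linear":[0,0,-0.02],"twist":[0,0,0]},{"grip":1,"linear":[0,0,-0.02],"twist":[0,0,0]},{"grip":1,"linear":[0,0,0],"twist":[0,0,0]}]}}

```text
t: 13.8
tcp_pos: [0.5773, 0.1338, 0.2451]
tool_rot: [0.055, 0.998, 0.001, 0.002]
force: [0.2, -1.2, -2.4]
gripper_width: 0.0131
gripper_force: 49.6
```

```bash
python3 - <<'E'
from h import *
s=robot.state(); print(s['t'],s['tcp_pos'],s['gripper_width'],s['force'],s['gripper_force'])
p,d=look('side','side4.png')
for q in('filter_tab','filter_center','screen_center'):
    r=pinpoint('side',q); print(q,[(np.round(x['centre'],3).tolist(),round(x['score'],2)) for x in r[:2]])
cv2.imwrite('pics/c4.png',cv2.resize(p[50:210,250:410],(500,500),interpolation=cv2.INTER_CUBIC))
plan([(.545,-.181,s['tcp_pos'][2],1.38)],[12])
E
```

```text
13.8 [0.57729922 0.13375291 0.24505479] 0.013101472243745282 [ 0.19153843 -1.16341032 -2.37095792] 49.623006509500556
filter_tab []
filter_center [([0.575, 0.134, 0.207], 0.85)]
screen_center [([0.582, 0.205, 0.039], 0.79)]
[-0.0004, -0.0263, -0.0002] [-0.0001, -0.0001, 0.0067]
[-0.0006, -0.0263, -0.0002] [-0.0001, -0.0001, 0.0067]
[-0.0007, -0.0263, -0.0002] [-0.0001, -0.0001, 0.0067]
[-0.0009, -0.0263, -0.0002] [-0.0001, -0.0001, 0.0067]
[-0.0011, -0.0263, -0.0002] [-0.0001, -0.0001, 0.0067]
[-0.0013, -0.0263, -0.0002] [-0.0001, -0.0001, 0.0067]
[-0.0014, -0.0263, -0.0003] [-0.0001, -0.0001, 0.0067]
[-0.0016, -0.0263, -0.0003] [-0.0001, -0.0001, 0.0067]
[-0.0018, -0.0263, -0.0003] [-0.0001, -0.0001, 0.0067]
[-0.002, -0.0262, -0.0003] [-0.0001, -0.0001, 0.0067]
[-0.0021, -0.0262, -0.0003] [-0.0001, -0.0001, 0.0067]
[-0.0023, -0.0262, -0.0003] [-0.0001, -0.0001, 0.0067]
--
```

View pics/c4.png

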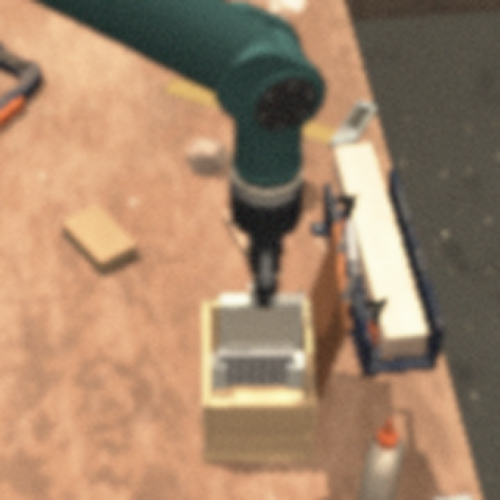

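The plate hangs level and clear of the box, and the screen is still in its slot. Next I'll carry it over the board.

Call:
{"op": "carry_out", "data": {"steps": [{"grip":1,"linear":[0,-0.01,0],"twist":[0,0,0]},{"grip":1,"linear":[0,-0.02,0],"twist":[0,0,0]},{"grip":1,"linear":[0,-0.025,0],"twist":[0,0,0]},{"grip":1,"linear":[0,-0.025,0],"twist":[0,0,0]},{"grip":1,"linear":[0,-0.025,0],"twist":[0,0,0]},{"grip":1,"linear":[0,-0.025,0],"twist":[0,0,0]},{"grip":1,"linear":[0,-0.025,0],"twist":[0,0,0]},{"grip":1,"linear":[0,-0.025,0],"twist":[0,0,0]}]}}

```text
t: 15.0
tcp_pos: [0.5552, -0.0482, 0.2427]
tool_rot: [0.056, 0.998, -0.0, -0.0]
force: [0.3, -1.2, -2.1]
gripper_width: 0.013
gripper_force: 49.5
```

Call:
{"op": "carry_out", "data": {"steps": [{"grip":1,"linear":[-0.001,-0.025,0],"twist":[0,0,0]},{"grip":1,"linear":[-0.001,-0.025,0],"twist":[0,0,0]},{"grip":1,"linear":[-0.001,-0.025,0],"twist":[0,0,0]},{"grip":1,"linear":[0,-0.025,0],"twist":[0,0,0]},{"grip":1,"linear":[0,-0.023,0.01],"twist":[0,0,0]},{"grip":1,"linear":[0,-0.014,0.015],"twist":[0,0,0]},{"grip":1,"linear":[0,0,0.015],"twist":[0,0,0]},{"grip":1,"linear":[0,0,0],"twist":[0,0,0]}]}}

```text
t: 16.0
tcp_pos: [0.5427, -0.1804, 0.2009]
tool_rot: [0.055, 0.998, 0.001, -0.002]
force: [-0.2, 0.1, -2.5]
gripper_width: 0.0131
gripper_force: 49.5
```

```bash
python3 - <<'E'
from h import *
s=robot.state(); print(s['t'],s['tcp_pos'],s['tool_rot'],s['gripper_width'],s['force'],s['gripper_force'],abs(s['joint_velocities']).max())
ims=[]
for cam in('side','top'):
    p,d=look(cam,cam+'5.png'); W=cloud(cam,d)
    for q in('filter_center','filter_tab','board','flap_bar','screen_center'):
        r=pinpoint(cam,q); print(cam,q,[(np.round(x['centre'],3).tolist(),round(x['score'],2)) for x in r[:2]])
    r=outline_of(cam,'filter_center')
    if r:
        P=W[r[0]['pixels']]; P=P[np.isfinite(P[:,0])]; P=P[P[:,2]>.1]; print('plate z',np.round(np.percentile(P[:,2],[1,5,95]),3) if len(P) else '')
        for a,b in((-.045,-.015),(.015,.045)):
            Q=P[(P[:,0]-s['tcp_pos'][0]>a)&(P[:,0]-s['tcp_pos'][0]<b)]
            print(' end',a,np.round(np.percentile(Q[:,2],[3,97]),3) if len(Q) else '')
    ims.append(cv2.resize(p[130:300,250:420] if cam=='side' else p[120:290,250:420],(400,400),interpolation=cv2.INTER_CUBIC))
cv2.imwrite('pics/c5.png',np.hstack(ims))
E
```

```text
16.0 [ 0.54272955 -0.18043799  0.20085093] [ 5.48692270e-02  9.98491028e-01  8.02185099e-04 -2.09534688e-03] 0.013086707739033225 [-0.15481557  0.11387094 -2.54791636] 49.469231116818264 0.024952860536226355
side filter_center [([0.54, -0.178, 0.163], 0.69)]
side filter_tab [([0.54, -0.179, 0.212], 0.97)]
side board [([0.544, -0.181, 0.001], 0.66)]
side flap_bar [([0.678, 0.157, 0.286], 0.53), ([0.481, -0.0, -0.002], 0.44)]
side screen_center []
plate z [0.125 0.129 0.207]
 end -0.045 [0.128 0.21 ]
 end 0.015 [0.129 0.208]
top filter_center []
top filter_tab [([0.668, 0.158, 0.292], 0.68), ([0.657, -0.425, 0.001], 0.31)]
top board [([0.546, -0.176, 0.001], 0.73)]
top flap_bar [([0.671, 0.159, 0.288], 0.69), ([0.649, 0.159, 0.119], 0.62)]
top screen_center [([0.671, 0.159, 0.288], 0.6), ([0.583, 0.206, 0.044], 0.56)]
```

View pics/c5.png

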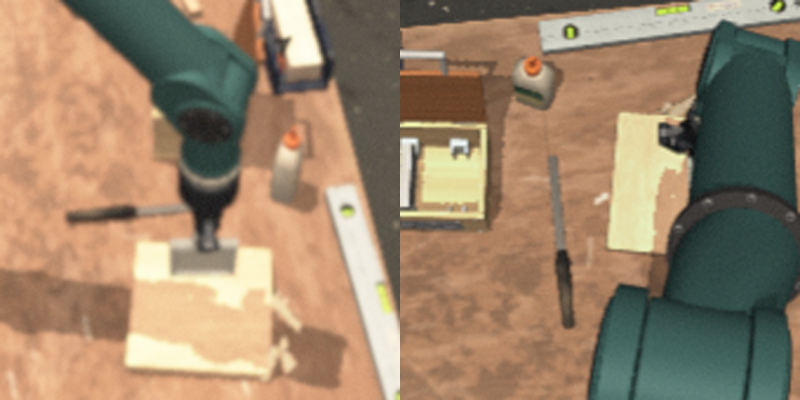

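The plate is upright over the board's middle, with its lower edge at z ≈ 0.124. The flap is open and the screen is in place. I'll make a small centring trim and settle before handing in.

Call:
{"op": "carry_out", "data": {"steps": [{"grip":1,"linear":[-0.003,0,-0.003],"twist":[0,0,0]},{"grip":1,"linear":[0,0,0],"twist":[0,0,0]},{"grip":1,"linear":[0,0,0],"twist":[0,0,0]},{"grip":1,"linear":[0,0,0],"twist":[0,0,0]},{"grip":1,"linear":[0,0,0],"twist":[0,0,0]}]}}

```text
t: 17.32
tcp_pos: [0.547, -0.1822, 0.2058]
tool_rot: [0.055, 0.998, 0.0, -0.0]
force: [-0.3, -1.2, -1.7]
gripper_width: 0.0133
gripper_force: 49.5
```

```bash
python3 -c "
from h import *
s=robot.state(); print(s['tcp_pos'],s['gripper_force'],abs(s['joint_velocities']).max()); print(robot.job_done())"
```

```text
[ 0.54695893 -0.18217098  0.2057559 ] 49.47575011407025 0.0017879644789423276
the job is handed in; nothing more can be done
None
```

I opened the flap to about 1.75 rad and handed the job in at 17.3 s, with the filter plate held upright and still about 10 cm above the board's middle; the screen stayed in its slot, and I saw nothing else disturbed.

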